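# Put the mallet and the gouge away in the tool chest

## Task

Tidy the carver's bench: pull the tool chest's drawer well open, take the mallet and the gouge off the slanting rest and lay each one gently flat in the drawer, not dropping them, then push the drawer fully home. Leave the brush on the rest and everything else on the bench where it is.

Things in the scene. Friction and masses are not known exactly. Their poses are not given: they have to be found in the camera images.
- chest: fixed low tool chest of dark wood with one wide drawer, 265 deep x 340 wide x 110 mm high, left or right of the slanting rest. Origin: foot of the middle of its front face, at table height; x points into the chest away from the robot, y left, z up. The drawer slides out along -x; 72 mm are free between the drawer's floor and the underside of the chest's top
- drawer (a joint): how far the drawer is pulled out, m: 0 = fully home, 0.21 = end of its slide. May start up to 0.015 out
- drawer_handle (a point): middle of the drawer's handle: dark steel bar 11 mm thick, 120 mm long, level along the chest's y, 72 mm above the table, its axis 50 mm in front of the drawer's wooden front (clear gap behind it 44 mm, open above and below; end posts 52 mm either side of the middle). Axes as the chest's
- drawer_floor (a point): point on the drawer's inner floor at the foot of the front board's inside, mid-width; moves with the drawer, 26 mm above the table. From here the inside runs 228 mm towards +x and 149 mm to either side (y), empty; walls 6 mm thick, 58 mm high above this floor; front board's top 67 mm above it. Drawer home: this point is 7 mm behind the chest's front face. Axes as the chest's
- rest: fixed slanting plywood tool rest, 310 mm wide: a board sloping 35 degrees, low end away from the robot, high end towards it, 200 mm long, with a lip 36 mm high (square to the board) at the low end. Origin at table height, 50 mm (level) beyond the low end; x level, down-slope, away from the robot; z up. Three tools lie on it 100 mm apart, in any order, butts at the lip
- mallet: wooden mallet 160 mm long, about 0.28 kg, the only tool with a big block head: head 62 long x 62 wide x 56 mm thick, handle 98 mm long, 28 mm wide (y) x 26 mm thick (z), its middle line 28 mm above the underside. Origin at the butt end in the plane of the head's underside; x along the handle to the head, z out of the upper side (square to the slope at the start)
- mallet_grip (a point): on the middle line of the mallet's handle, 72 mm from the butt; axes as the mallet's
- mallet_head (a point): centre of the mallet's head block; axes as the mallet's
- gouge: short carving gouge 160 mm long, about 0.16 kg, the only tool with a steel blade: wooden handle 95 mm long, 28 x 28 mm, then a brass collar and a flat steel blade 12 to 22 mm wide. Origin at the butt end in the plane of the handle's underside; x along it to the blade, z out of the upper side (square to the slope at the start)
- gouge_grip (a point): on the middle line of the gouge's handle, 60 mm from the butt, 14 mm above the underside; axes as the gouge's
- brush: bystander on the slanting rest: wooden bench brush 160 mm long with a 45 mm wide head and grey bristles; stays on the rest. Origin at its butt end, underside
- plaques: bystander: pile of three hexagonal wooden plaques, 120 mm across corners, 36 mm high, on the table at the right near the robot. Origin under its centre
- glue: bystander: white jar 60 mm wide, 100 mm high, standing near the middle of the chest's top. Origin under its centre
- mug: bystander: white mug 80 mm wide, 90 mm high, at the left. Origin under its centre
Mind the look-alikes: they are no part of the job. Leave any blue look-alike of the mallet alone. What is shaped like the gouge but turquoise is not meant.

How it is judged:
By the outcome, as a careful person would: the job done as asked, in the order asked, and still so for the second after the job is handed in, with the robot touching nothing.
It also fails if it takes over 72 s, if anything falls off the work surface, if the arm or the gripper's body presses on something with over 40 N, if the wrist force passes 120 N, or if a joint passes its speed limit or range.

## Robot

A 6-joint arm with a two-finger parallel gripper is mounted at the origin on the work surface. World frame = base frame: x ahead of the robot, y to its left, z up, the work surface at z = 0. Lengths are in m, angles in rad, forces in N, time in s.
With the tool pointing down it reaches from about 0.25 to 0.725 m from the base axis. Payload 4 kg.
Tool frame: the origin (TCP) lies on the centre line of the jaws, within the pads' length; the fingertips stand 22 mm ahead of it and the grasp point (between the pads) lies 3 mm ahead of it; z points along the fingers, y is the line along which they close (so a half turn about z gives the same grasp; the last joint's range is limited). The gripper opens to 85 mm and grips with 20 to 120 N. Pads are 22 mm wide; open, the fingers measure 114 mm over their backs; the gripper's body (76 mm by 85 mm) begins 54 mm behind the grasp point. The pads swing forward as they close: fully open they stand 13 mm farther back than shut.
Start: joints at [1.104, 0.241, 0.005, 1.335, 0, 1.571], TCP at [0.225, 0.447, 0.253] pointing down, gripper open.
Joint ranges: [-2.72, 2.72], [-1.05, 1.87], [-1.09, 1.28], [-1.99, 2.15], [-1.42, 1.44], [-3.14, 3.14]. Speed limits (rad/s): [2.79, 2.79, 3.14, 3.14, 3.14, 3.14].

## Interface

Orientations are given as a unit quaternion [x, y, z, w].
In Python, from workcell import bot gives the robot as it stands.
- The arm moves only by the shell command python3 -m inch 'ROWS'. ROWS is JSON, one flat list of numbers, 7 for each row, row after row: the shift along the world's x, y, z in mm, then the turn, a rotation vector about the world's x, y, z in rad, then the opening in per cent of the stroke, from 0 (shut) to 100 (fully open). A call has 1 to 8 rows; each row is the pose to reach, as a shift and turn from the pose commanded when the call began; what a row does not reach only later rows make up. A row lasts 1/12 s, in which the tool goes at most 41.7 mm and 7.16 degrees, less where a joint would pass 70% of its speed; a pose out of reach is approached as far as the arm can. A call with a gripper value outside its range is refused whole. The fingers move at their own pace and stop on an object; the grip force is fixed at half the most. Time passes only in rows, so rows that repeat a pose let the fingers close. It gives the time, the measured TCP pose, the force, the opening and the grip force at its end, in the units of the state.
- bot.get_obs(): the state, without advancing time (a new reading comes with each control period).
- bot.camera(name): name is "side" or "top"; returns the picture (420x560x3 uint8, blue, green, red); there is no depth.
- bot.camera_info(name): a dict with "intrinsics" (3x3 intrinsics, pixels), "camera_from_world" (4x4, takes a point from world to camera coordinates). Camera axes: x right, y down, z forward; pixel columns grow to the right and rows downward; lengths in m; the calibration is good to about 2 mm. A picture is of the moment at which its call begins. camera_info takes no time and is no camera call.
- bot.job_done(): hands the job in; it is judged then, once.
Trained networks look in the newest picture that a camera, given by its name, has taken for a name from the list of things; names that differ only in an ending like _2 or _b are one class to them, and where a whole thing is asked for, a point or a joint stands for the part that bears it (a point fixed in the world has none). Each returns a list of dicts, best first, with "confidence" (0 to 1); they miss things now and then, are a little off and sometimes report something else, mostly with a low value. They report only what shows in the picture. A call takes as long as a camera call. They do not tell look-alikes from the thing itself.
- bot.silhouettes(camera, target): "mask" (420x560 bool, what is visible of it) and "uv" ([column, row] in pixels, amid what is visible of it).
- bot.spot_point(camera, target): "uv" ([column, row] in pixels: a listed point, or the origin of a listed thing).
The state is a dict: "clock": time; "joint_pos": joint angles; "joint_vel": joint speeds; "tau": joint torques, N m; "eef_pos": TCP position; "tool_rot": TCP orientation; "ft_force": force on the tool from outside, world axes, zero at the start; "ft_torque": the same for the moment, N m; "grip_width": finger opening in m; "grasp_force": force on a finger pad.
Only numpy, scipy, OpenCV 4.12 (cv2) and the standard library are available. Lean on these libraries where they do the work, as an engineer would, in place of code of your own. Each camera call takes 0.05 s, during which the arm holds its last target. There are 200 camera calls.

## Working session

There is one attempt and no reset: what is moved stays moved. The work goes in short steps, Python scripts to look and compute and a shell command to move; the robot and the scene stay as the last step left them, time stands still between calls to the robot, and variables do not carry over. Pictures are saved under pics/ and viewed, at most 10 in all, crops included, and the job is handed in when it is done.

```bash
ls; mkdir -p pics; cat > h.py <<'E'
import numpy as np, cv2
from workcell import bot
def cam(n):
    i=bot.camera_info(n); return np.array(i["intrinsics"]),np.array(i["camera_from_world"])
def ray(n,uv):
    K,T=cam(n); d=np.linalg.inv(K)@[uv[0],uv[1],1]; R=T[:3,:3]
    return -R.T@T[:3,3], R.T@d
def atz(n,uv,z):
    o,d=ray(n,uv); return o+d*(z-o[2])/d[2]
def proj(n,p):
    K,T=cam(n); q=K@(T[:3,:3]@np.asarray(p)+T[:3,3]); return q[:2]/q[2]
def tri(uvs):
    A=[];b=[]
    for n,uv in uvs:
        o,d=ray(n,uv); d/=np.linalg.norm(d); P=np.eye(3)-np.outer(d,d); A.append(P); b.append(P@o)
    x=np.linalg.lstsq(np.vstack(A),np.hstack(b),rcond=None)[0]
    return x,[float(np.linalg.norm(proj(n,x)-uv)) for n,uv in uvs]
E
python3 - <<'E'
from h import *
np.set_printoptions(precision=3,suppress=True)
ims=[bot.camera(n) for n in("side","top")]
cv2.imwrite("pics/side0.png",ims[0]);cv2.imwrite("pics/top0.png",ims[1])
for n in("side","top"):
    K,T=cam(n);print(n,K[0,0],-T[:3,:3].T@T[:3,3])
    for t in("drawer_handle","drawer_floor","chest","rest","mallet","mallet_grip","mallet_head","gouge","gouge_grip","brush","glue","mug","plaques"):
        print(t,[(np.round(r["uv"],1).tolist(),round(r["confidence"],2)) for r in bot.spot_point(n,t)[:3]])
print(bot.get_obs())
E
```

```text
pics
side 448.9353704905677 [ 0.597 -1.23   0.811]
drawer_handle [([269.4, 185.2], 0.95)]
drawer_floor [([285.6, 198.7], 0.61)]
chest [([286.8, 203.6], 0.98)]
rest [([291.3, 273.5], 0.97), ([268.9, 289.6], 0.63)]
mallet [([311.8, 281.3], 0.96), ([273.9, 265.6], 0.7)]
mallet_grip [([336.8, 280.7], 0.91), ([270.8, 290.7], 0.66), ([258.1, 248.9], 0.59)]
mallet_head [([240.4, 239.7], 0.87), ([356.1, 284.3], 0.82), ([261.3, 236.8], 0.59)]
gouge [([372.4, 247.5], 0.96), ([270.9, 245.0], 0.79)]
gouge_grip [([353.0, 242.9], 0.62), ([260.0, 234.1], 0.58)]
brush [([268.8, 290.5], 0.8)]
glue [([313.8, 175.6], 0.72)]
mug [([240.4, 170.5], 0.66)]
plaques []
top 519.342661214144 [0.317 0.025 1.827]
drawer_handle [([233.4, 241.5], 0.69)]
drawer_floor [([235.4, 223.0], 0.63)]
chest [([235.5, 223.1], 0.86)]
rest [([352.3, 230.2], 0.89)]
mallet [([355.3, 240.8], 0.94), ([362.3, 215.1], 0.57)]
mallet_grip [([373.2, 193.5], 0.7), ([356.6, 251.0], 0.55)]
mallet_head [([355.3, 262.0], 0.73), ([377.4, 175.8], 0.57)]
gouge [([318.0, 154.5], 0.84), ([323.8, 241.2], 0.73), ([236.4, 220.8], 0.16)]
gouge_grip [([323.2, 250.5], 0.56), ([316.7, 168.1], 0.5), ([354.7, 261.6], 0.37)]
brush [([383.8, 243.1], 0.94), ([357.0, 250.8], 0.63)]
glue [([226.5, 187.9], 0.54)]
mug [([136.6, 268.8], 0.64)]
plaques [([452.8, 294.4], 0.94)]
{'clock': 1.4, 'joint_pos': array([1.104, 0.241, 0.005, 1.335, 0.   , 1.571]), 'joint_vel': array([-0.001,  0.   ,  0.   ,  0.001, -0.   , -0.   ]), 'tau': array([  0.   , -37.221,  25.269,   0.001,  -0.   ,   0.   ]), 'eef_pos': array([0.225, 0.447, 0.253]), 'tool_rot': array([ 0.231,  0.973,  0.   , -0.   ]), 'ft_force': array([ 0.647,  0.474, -0.523]), 'ft_torque': array([-0.033, -0.042,  0.06 ]), 'grasp_force': 0.0, 'grip_width': 0.08522475238935713}
```

```bash
python3 - <<'E'
from h import *
a=cv2.imread("pics/side0.png");b=cv2.imread("pics/top0.png")
A=cv2.resize(a[130:340,190:470],(800,600),interpolation=cv2.INTER_CUBIC)
B=cv2.resize(b[130:340,190:470],(800,600),interpolation=cv2.INTER_CUBIC)
cv2.imwrite("pics/sidec.png",A);cv2.imwrite("pics/topc.png",B)
E
```

```text
(no output)
```

View pics/sidec.png

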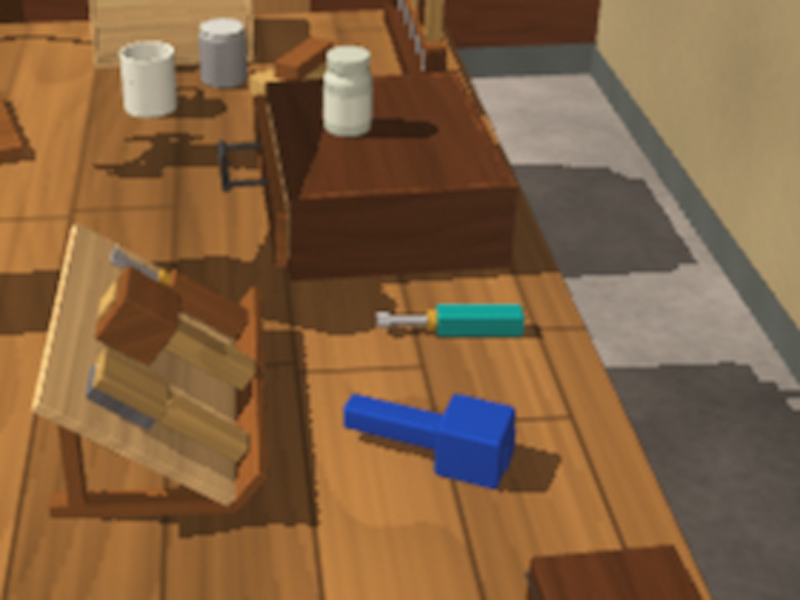

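View pics/topc.png

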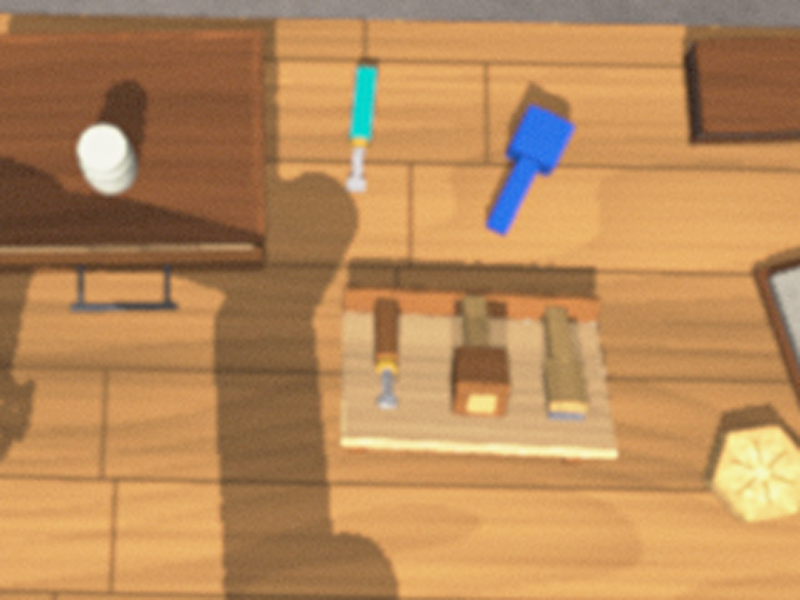

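Side crop: the rest holds the gouge (far, ~(255,232)), mallet (middle, ~(240,240)) and brush (near). In the top view they are at about (325,255), (357,255) and (387,255).
Candidates:
- **Mallet:** wooden one on the rest, top (357,255), or the blue one at top (378,180). I choose the one on the rest.
- **Gouge:** wooden and steel one on the rest, top (325,252), or the turquoise one at top (317,165). I choose the one on the rest.

The drawer handle is at top (233,237), side (269,186).

```bash
python3 - <<'E'
from h import *
np.set_printoptions(precision=4,suppress=True)
f=lambda x,y:[190+x*280/800,130+y*210/600]
print("handle top z.072",atz("top",f(124,306),.072),atz("top",f(75,306),.077),atz("top",f(175,306),.077))
print("handle tri",tri([("top",f(124,306)),("side",f(224,165))]),tri([("top",[233.4,241.5]),("side",[269.4,185.2])]))
print("chest origin",atz("side",[286.8,203.6],0),atz("top",[235.5,223.1],0))
print("chest top front right corner",atz("top",f(264,240),.11),"right back",atz("top",f(262,32),.11), "side near-right-back",atz("side",f(519,186),.11),"side front right",atz("side",f(300,196),.11),"front far",atz("side",f(267,84),.11))
print("drawer front right top?",atz("top",f(264,262),.093))
hb=.05 # rest
print("rest side foot rear..",tri([("top",[352.3,230.2]),("side",[291.3,273.5])]), atz("side",[291.3,273.5],0),atz("top",[352.3,230.2],0))
for nm,t,s in [("mbutt",[355.3,240.8],None),("mgrip",[356.6,251.0],[258.1,248.9]),("mhead",[355.3,262],[240.4,239.7]),("ggrip",[323.2,250.5],[260,234.1]),("gbutt",[323.8,241.2],[270.9,245.0]),("mbutt",[355.3,240.8],[273.9,265.6])]:
    if s: print(nm,tri([("top",t),("side",s)]))
# rest edges: high edge ends, lip ends in top
for p in [(342,444),(616,456)]: print("high edge",atz("top",f(*p),.16))
for p,q in [((342,444),(37,410)) ,((342,444),(75,228)),((616,456),(37,410))]: print(tri([("top",f(*p)),("side",f(*q))]))
print("blue mallet, teal, mug, pl",atz("top",[378,180],.03),atz("top",[317,165],.01),atz("top",[136,268],.09),atz("top",[452,294],.036))
print("glue",atz("top",[226,188],.11+.1))
E
```

```text
handle top z.072 [0.5937 0.2161 0.072 ] [0.5918 0.274  0.077 ] [0.5941 0.1547 0.077 ]
handle tri (array([0.5958, 0.2167, 0.0679]), [0.4166721059531638, 0.39481042691830187]) (array([0.5897, 0.2161, 0.0764]), [3.4358856720753, 3.2467157131608273])
chest origin [0.6626 0.2154 0.    ] [0.6559 0.2184 0.    ]
chest top front right corner [0.6697 0.0497 0.11  ] right back [0.9278 0.0576 0.11  ] side near-right-back [0.9341 0.0519 0.11  ] side front right [0.6821 0.0502 0.11  ] front far [0.6601 0.3696 0.11  ]
drawer front right top? [0.6465 0.0494 0.093 ]
rest side foot rear.. (array([ 0.6456, -0.1991, -0.0016]), [1.9979155822256376, 2.463690212718158]) [ 0.6526 -0.1991  0.    ] [ 0.6381 -0.1993  0.    ]
mgrip (array([ 0.5562, -0.2015,  0.0925]), [1.4946300166476305, 1.806638136995668])
mhead (array([ 0.5123, -0.1935,  0.1212]), [0.45176787788470074, 0.5389396271840796])
ggrip (array([ 0.5599, -0.0907,  0.069 ]), [1.7522867180741364, 1.9767416054937315])
gbutt (array([ 0.5945, -0.0955,  0.0313]), [0.7906652782920833, 0.9035253538874641])
mbutt (array([ 0.599 , -0.2049,  0.0349]), [1.2228890085825999, 1.5001288798632066])
high edge [ 0.4288 -0.0429  0.16  ]
high edge [ 0.4214 -0.3481  0.16  ]
(array([ 0.41  , -0.061 , -0.0829]), [10.009388830423012, 11.387883525450532])
(array([ 0.4335, -0.0435,  0.1337]), [0.9298479940841377, 0.9957913703910523])
(array([ 0.4261, -0.3534,  0.1338]), [0.9615264154446949, 1.2828861116054981])
blue mallet, teal, mug, pl [ 0.8169 -0.2886  0.03  ] [ 0.8748 -0.0709  0.01  ] [0.4801 0.5357 0.09  ] [ 0.4174 -0.5338  0.036 ]
glue [0.7309 0.2312 0.21  ]
```

```bash
python3 -m inch '[250,-145,-20,0,0,0.489,0, 250,-145,-20,0,0,0.489,0, 250,-145,-20,0,0,0.489,0, 250,-145,-20,0,0,0.489,0, 250,-145,-20,0,0,0.489,0, 250,-145,-20,0,0,0.489,0, 250,-145,-20,0,0,0.489,0, 250,-145,-20,0,0,0.489,0]'
python3 -m inch '[147,-86,-90,0,0,0,0, 147,-86,-90,0,0,0,0, 147,-86,-90,0,0,0,0, 147,-86,-90,0,0,0,0, 147,-86,-90,0,0,0,0, 147,-86,-90,0,0,0,0]'
python3 - <<'E'
from h import *
a=bot.camera("side");b=bot.camera("top")
print([(r["uv"],r["confidence"]) for n in("side","top") for r in bot.spot_point(n,"drawer_handle")])
o=bot.get_obs();p=o["eef_pos"];print(p,o["joint_pos"],[proj(n,p+[0,0,-.022]) for n in("side","top")])
A=cv2.resize(a[130:235,210:350],(560,420),interpolation=cv2.INTER_CUBIC)
cv2.imwrite("pics/s1.png",A)
E
```

```text
clock: 2.07
eef_pos: [0.4788, 0.2985, 0.2326]
tool_rot: [-0.009, 1.0, -0.001, 0.001]
ft_force: [-0.0, 0.1, -0.3]
grip_width: -0.0
grasp_force: 0.0
clock: 2.57
eef_pos: [0.6239, 0.2114, 0.1384]
tool_rot: [-0.008, 1.0, -0.002, -0.002]
ft_force: [-0.9, 0.2, 0.3]
grip_width: -0.0003
grasp_force: 0.0
[([268.3, 183.5], 0.71)]
[0.62161504 0.21616972 0.14389945] [3.34505298e-01 6.14458273e-01 2.90601938e-01 1.24658672e+00
 3.93005473e-04 3.11577596e-01] [array([274.68102869, 174.08685642]), array([232.16976585, 226.47459886])]
```

View pics/s1.png

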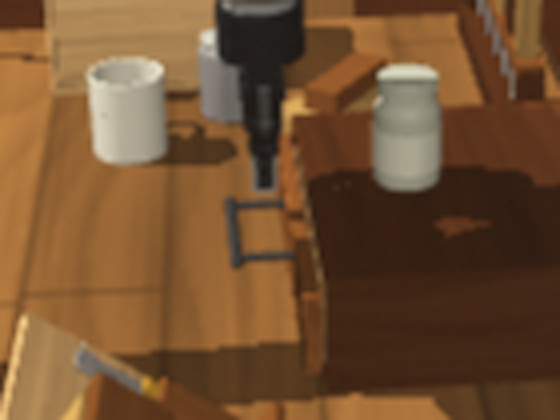

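The finger tip (side ≈(276,177)) is over the middle of the gap behind the bar. Next I lower it and pull.

```bash
python3 -m inch '[0,0,-35,0,0,0,0, 0,0,-68,0,0,0,0, 0,0,-68,0,0,0,0, -8,0,-68,0,0,0,0, -20,-1,-68,0,0,0,0, -40,-1,-68,0,0,0,0, -60,-1,-68,0,0,0,0, -80,-2,-68,0,0,0,0]'
python3 -m inch '[-20,0,0,0,0,0,0, -40,-1,0,0,0,0,0, -60,-1,0,0,0,0,0, -80,-2,0,0,0,0,0, -100,-2,0,0,0,0,0, -110,-2,0,0,0,0,0, -118,-3,0,0,0,0,0, -118,-3,0,0,0,0,0]'
```

```text
clock: 3.43
eef_pos: [0.5429, 0.2146, 0.0782]
tool_rot: [-0.012, 1.0, 0.0, 0.003]
ft_force: [3.5, 0.6, -1.3]
grip_width: -0.0002
grasp_force: 1.6
clock: 4.1
eef_pos: [0.4233, 0.2113, 0.0768]
tool_rot: [-0.012, 1.0, 0.001, 0.001]
ft_force: [-1.0, -1.0, 0.1]
grip_width: -0.0002
grasp_force: 0.0
```

```bash
python3 -m inch '[-5,0,0,0,0,0,0, -9,0,0,0,0,0,0, -12,0,0,0,0,0,0, -12,0,0,0,0,0,0, 2,0,0,0,0,0,0, 2,0,40,0,0,0,0, -30,0,75,0,0,0,0, -90,-60,95,0,0,0,0]'
python3 - <<'E'
from h import *
np.set_printoptions(precision=4,suppress=True)
a=bot.camera("side");b=bot.camera("top")
for n in("side","top"):
  for t in("drawer_handle","drawer_floor","mallet_grip","mallet_head","gouge_grip","mallet","gouge"):
    print(n,t,[(np.round(r["uv"],1).tolist(),round(r["confidence"],2)) for r in bot.spot_point(n,t)])
print(bot.get_obs()["eef_pos"],bot.get_obs()["ft_force"])
c=np.zeros((600,800,3),np.uint8);c[:300,:400]=cv2.resize(b[170:320,180:380],(400,300));
c=np.hstack([cv2.resize(b[170:320,180:330],(400,400),interpolation=cv2.INTER_CUBIC),cv2.resize(a[210:300,200:290],(400,400),interpolation=cv2.INTER_CUBIC)])
cv2.imwrite("pics/s2.png",c)
E
```

```text
clock: 4.77
eef_pos: [0.3719, 0.1865, 0.1601]
tool_rot: [-0.012, 1.0, 0.002, 0.003]
ft_force: [0.4, -0.7, 1.6]
grip_width: -0.0
grasp_force: 0.0
side drawer_handle [([212.8, 189.0], 0.75)]
side drawer_floor [([236.4, 201.1], 0.85)]
side mallet_grip [([333.8, 280.5], 0.84), ([255.8, 251.2], 0.62)]
side mallet_head [([353.5, 282.5], 0.79), ([240.9, 237.2], 0.66), ([289.1, 203.2], 0.43)]
side gouge_grip [([257.5, 235.8], 0.89), ([353.1, 241.6], 0.77)]
side mallet [([273.2, 267.5], 0.96), ([310.9, 279.7], 0.89)]
side gouge [([270.6, 243.8], 0.72), ([374.9, 249.2], 0.7)]
top drawer_handle []
top drawer_floor [([232.7, 279.8], 0.57), ([323.5, 249.6], 0.31)]
top mallet_grip [([356.3, 250.9], 0.94), ([372.9, 192.5], 0.56)]
top mallet_head [([355.8, 258.7], 0.87), ([379.0, 179.0], 0.7)]
top gouge_grip [([322.3, 251.5], 0.71), ([313.7, 170.8], 0.68)]
top mallet [([362.6, 212.7], 0.98), ([355.9, 242.8], 0.87)]
top gouge [([320.1, 152.9], 0.65), ([322.8, 238.4], 0.63)]
[0.3687 0.1831 0.157 ] [-0.2993  0.017  -0.5361]
```

View pics/s2.png

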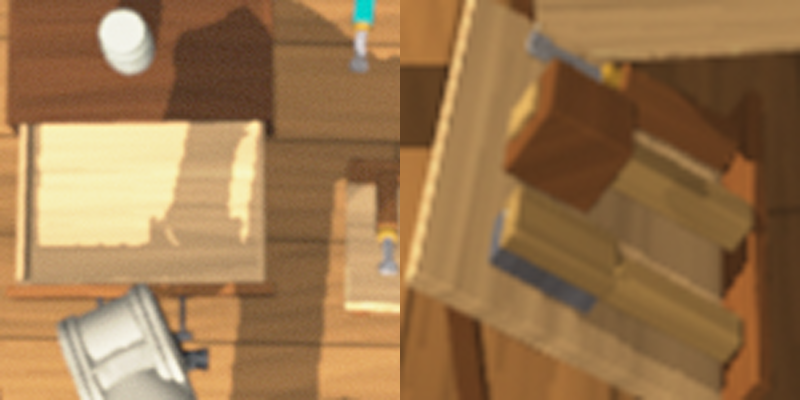

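The top crop shows the drawer well open and empty; the side crop shows the gouge, mallet and brush undisturbed on the rest. Next I refine the positions.

```bash
python3 - <<'E'
from h import *
np.set_printoptions(precision=4,suppress=True)
T=lambda a,b:print(*tri([("top",a),("side",b)]))
T([232.7,279.8],[236.4,201.1]); print(atz("side",[236.4,201.1],.026),atz("top",[232.7,279.8],.026))
f=lambda x,y:[180+x*150/400,170+y*150/400]
print("front inner L,R z.093",atz("top",f(30,281),.093),atz("top",f(265,281),.093),"chest L R",atz("top",f(20,123),.11),atz("top",f(268,123),.11))
print("ggrip",end=' ');T([322.75,251],[258.7,235])
print("mgrip",end=' ');T([356.4,251],[257,250])
print("mbutt",end=' ');T([355.6,241.8],[273.5,266.5])
print("gbutt",end=' ');T([323.3,239.8],[270.8,244.4])
print("mhead",end=' ');T([355.5,260.3],[240.6,238.5])
# rest model: low end L, yaw; project predicted points to compare
from scipy.spatial.transform import Rotation as Ro
for n in("side","top"):
  for t in("mallet","gouge"):
    for r in bot.silhouettes(n,t): 
        m=np.array(r["mask"]);ys,xs=np.nonzero(m);print(n,t,r["confidence"],r["uv"],xs.min(),xs.max(),ys.min(),ys.max(),m.sum(), cv2.minAreaRect(np.column_stack([xs,ys]).astype(np.float32)))
E
```

```text
[0.4653 0.2205 0.0147] [3.6379362100119206, 3.4414638354663913]
[0.4792 0.2035 0.026 ] [0.4519 0.2175 0.026 ]
front inner L,R z.093 [0.4589 0.3489 0.093 ] [0.4645 0.0556 0.093 ] chest L R [0.6563 0.3696 0.11  ] [0.6623 0.056  0.11  ]
ggrip [ 0.5572 -0.0896  0.0655] [1.3318953199192483, 1.5022210783449024]
mgrip [ 0.5548 -0.2014  0.0893] [0.94446450202352, 1.1422493273571692]
mbutt [ 0.5968 -0.2062  0.0325] [1.4947790961422065, 1.8353997378434526]
gbutt [ 0.5967 -0.0939  0.0329] [0.0876150749750886, 0.10002208944634895]
mhead [ 0.5153 -0.1939  0.1258] [0.19789408853067536, 0.23607483609404442]
side mallet 0.92 [243.8, 243.3] 224 277 224 264 1002 ((251.7000274658203, 246.6000213623047), (58.13776397705078, 27.280029296875), 26.56505012512207)
side mallet 0.71 [239.0, 156.3] 232 250 144 167 426 ((241.0, 155.5), (23.0, 18.0), 90.0)
side gouge 0.78 [258.1, 230.6] 228 275 217 246 374 ((251.20004272460938, 230.60003662109375), (52.771202087402344, 11.627553939819336), 26.56505012512207)
side gouge 0.67 [356.1, 241.4] 322 372 236 246 441 ((347.0, 241.0), (10.0, 50.0), 90.0)
top mallet 0.84 [357.8, 258.7] 348 369 234 275 657 ((358.5, 254.5), (41.0, 21.0), 90.0)
top mallet 0.81 [376.4, 183.9] 361 390 167 211 547 ((373.2000427246094, 190.1000213623047), (17.441329956054688, 46.510215759277344), 26.56505012512207)
top gouge 0.69 [328.2, 249.2] 320 329 235 272 288 ((324.5, 253.5), (37.0, 9.0), 90.0)
top gouge 0.59 [316.5, 170.3] 312 321 153 196 304 ((316.23760986328125, 174.62376403808594), (7.960297584533691, 43.38362121582031), 5.710593223571777)
```

```bash
python3 -m inch '[120,-190,150,0,0.611,-0.045,65, 120,-190,150,0,0.611,-0.045,65, 120,-190,150,0,0.611,-0.045,65, 120,-190,150,0,0.611,-0.045,65, 120,-190,150,0,0.611,-0.045,65, 120,-190,150,0,0.611,-0.045,65, 120,-190,150,0,0.611,-0.045,65, 120,-190,150,0,0.611,-0.045,65]'
python3 -m inch '[120,-193,-140,0,0,0,65, 120,-193,-140,0,0,0,65, 120,-193,-140,0,0,0,65, 120,-193,-140,0,0,0,65, 120,-193,-140,0,0,0,65, 120,-193,-140,0,0,0,65, 120,-193,-140,0,0,0,65, 120,-193,-140,0,0,0,65]'
python3 - <<'E'
from h import *
from scipy.spatial.transform import Rotation as R
np.set_printoptions(precision=4,suppress=True)
a=bot.camera("side");b=bot.camera("top")
o=bot.get_obs();M=R.from_quat(o["tool_rot"]).as_matrix();p=o["eef_pos"]
print(p,o["joint_pos"],M.T,[proj(n,p+M[:,2]*.022) for n in("side","top")])
c=np.hstack([cv2.resize(b[200:290,310:400],(400,400),interpolation=cv2.INTER_CUBIC),cv2.resize(a[200:290,210:300],(400,400),interpolation=cv2.INTER_CUBIC)])
cv2.imwrite("pics/s3.png",c)
E
```

```text
clock: 6.43
eef_pos: [0.4906, -0.0118, 0.3034]
tool_rot: [0.014, 0.955, 0.003, -0.295]
ft_force: [0.3, -0.1, 0.4]
grip_width: 0.0549
grasp_force: 0.0
clock: 7.1
eef_pos: [0.5905, -0.1996, 0.1511]
tool_rot: [0.013, 0.956, 0.002, -0.294]
ft_force: [-0.8, -0.8, -1.3]
grip_width: 0.0554
grasp_force: 0.0
[ 0.5912 -0.1965  0.1557] [-0.2603  1.096   1.0953  2.1495 -0.1345 -0.1965] [[-0.829   0.0206  0.5589]
 [ 0.0227  0.9997 -0.0031]
 [-0.5588  0.0101 -0.8292]] [array([263.7544, 234.3429]), array([356.5754, 240.8031])]
```

View pics/s3.png

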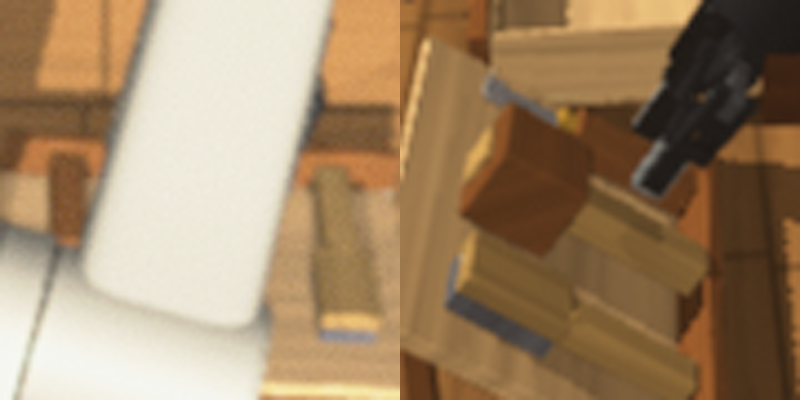

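The arm covers the top view. In the side crop the open fingers stand above the mallet handle, near px (272,240). Joint 4 is at its limit, so I ease the tilt back by 10°, which does no harm because the pads still close along y.

```bash
python3 -m inch '[-4,-3,5,0,-0.17,0,65, -4,-3,5,0,-0.17,0,65, -4,-3,5,0,-0.17,0,65, -4,-3,5,0,-0.17,0,65]'
python3 - <<'E'
from h import *
o=bot.get_obs();print(o["eef_pos"],o["joint_pos"],o["tool_rot"])
E
```

```text
clock: 7.53
eef_pos: [0.5866, -0.1981, 0.1654]
tool_rot: [0.01, 0.978, 0.002, -0.209]
ft_force: [0.8, -0.3, 1.3]
grip_width: 0.0555
grasp_force: 0.0
[ 0.58662681 -0.19805833  0.16536585] [-0.27807776  0.87998779  0.75837436  1.85680679 -0.10468948 -0.23555931] [ 0.01020157  0.97796495  0.00178365 -0.20851213]
```

```bash
python3 -m inch '[-10,-1,-24,0,0,0,65, -20,-2,-48,0,0,0,65, -27,-2,-62,0,0,0,65, -31,-2,-72,0,0,0,65, -31,-2,-72,0,0,0,65]'
python3 - <<'E'
from h import *
np.set_printoptions(precision=4,suppress=True)
a=bot.camera("side");o=bot.get_obs();print(o["eef_pos"],o["joint_pos"],o["ft_force"])
cv2.imwrite("pics/s4.png",cv2.resize(a[200:290,210:300],(500,500),interpolation=cv2.INTER_CUBIC))
E
```

```text
clock: 7.95
eef_pos: [0.5571, -0.2007, 0.0895]
tool_rot: [0.01, 0.978, 0.002, -0.21]
ft_force: [0.2, 0.7, -0.1]
grip_width: 0.0555
grasp_force: 0.0
[ 0.5579 -0.201   0.0905] [-0.2933  0.8534  0.5097  1.6336 -0.1107 -0.2495] [0.4591 0.6457 0.2198]
```

View pics/s4.png

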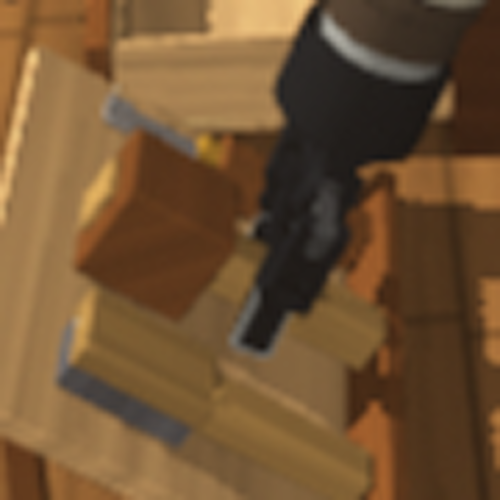

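The finger straddles the mallet handle between head and lip (near finger tip at px (256,262)). Now I close and lift.

```bash
python3 -m inch '[0,0,0,0,0,0,0, 0,0,0,0,0,0,0, 0,0,0,0,0,0,0, 0,0,0,0,0,0,0]'
python3 -m inch '[0,0,10,0,0,0,0, 4,0,25,0,0,0,0, 4,0,50,0,0,0,0, 4,0,80,0,0,0,0, 4,0,120,0,0,0,0, 4,0,130,0,0,0,0, 4,0,130,0,0,0,0]'
python3 - <<'E'
from h import *
np.set_printoptions(precision=4,suppress=True)
a=bot.camera("side");o=bot.get_obs();print(o["eef_pos"],o["tool_rot"],o["joint_pos"],o["ft_force"],o["ft_torque"],o["grip_width"])
for t in("mallet","mallet_grip","mallet_head"): print(t,[(r["uv"],r["confidence"]) for r in bot.spot_point("side",t)])
cv2.imwrite("pics/s5.png",cv2.resize(a[120:290,180:350],(500,500),interpolation=cv2.INTER_CUBIC))
E
```

```text
clock: 8.33
eef_pos: [0.5586, -0.2013, 0.0913]
tool_rot: [0.011, 0.978, 0.002, -0.207]
ft_force: [3.9, 2.4, 6.3]
grip_width: 0.0271
grasp_force: 59.5
clock: 8.92
eef_pos: [0.562, -0.2025, 0.2237]
tool_rot: [0.011, 0.979, 0.001, -0.205]
ft_force: [0.1, -0.1, -2.2]
grip_width: 0.0276
grasp_force: 59.5
[ 0.5614 -0.2022  0.2208] [ 0.0111  0.9783  0.0014 -0.207 ] [-0.2936  0.8007  0.748   1.921  -0.1104 -0.2484] [-0.0231 -0.3108 -2.6665] [-0.0221 -0.6915  0.013 ] 0.027101842651637044
mallet [([272.8, 227.7], 0.86), ([313.9, 280.5], 0.78)]
mallet_grip [([255.9, 208.8], 0.67), ([334.2, 279.0], 0.63)]
mallet_head [([237.4, 196.7], 0.93), ([355.4, 284.0], 0.79)]
```

View pics/s5.png

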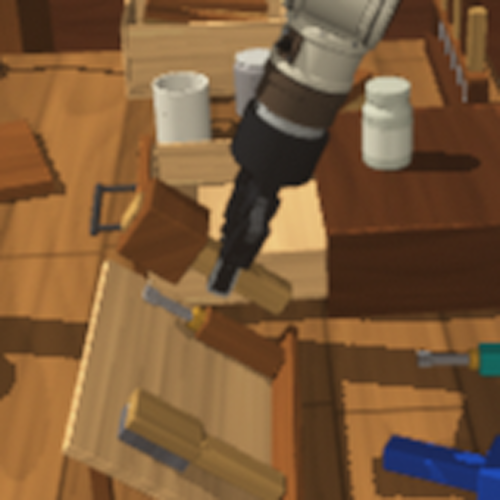

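```bash
python3 - <<'E'
from h import *
np.set_printoptions(precision=4,suppress=True)
def aty(n,uv,y):
    o,d=ray(n,uv); return o+d*(y-o[1])/d[1]
p=np.array([.5614,-.2022,.2208])
b=aty("side",[272.8,227.7],-.202);g=aty("side",[255.9,208.8],-.202);h=aty("side",[237.4,196.7],-.202)
print(b-p,g-p,h-p)
import math
d=(h-b)[[0,2]];a=math.degrees(math.atan2(d[1],-d[0]));print("pitch",a-math.degrees(math.atan2(28,129)),np.hypot(*d))
d=(h-g)[[0,2]];print("pitch2",math.degrees(math.atan2(d[1],-d[0])),np.hypot(*d))
E
```

```text
[ 0.0429  0.0002 -0.0596] [0.0004 0.0002 0.0016] [-0.0454  0.0002  0.04  ]
pitch 36.16818144717197 0.13311752426102394
pitch2 39.96749840807393 0.05981575752735046
```

```bash
python3 -m inch '[2,230,20,0,-0.62,0.045,0, 2,230,20,0,-0.62,0.045,0, 2,230,20,0,-0.62,0.045,0, 2,230,20,0,-0.62,0.045,0, 2,230,20,0,-0.62,0.045,0, 2,230,20,0,-0.62,0.045,0, 2,230,20,0,-0.62,0.045,0, 2,230,20,0,-0.62,0.045,0]'
python3 -m inch '[2,232,-80,0,0,0,0, 2,232,-80,0,0,0,0, 2,232,-80,0,0,0,0, 2,232,-80,0,0,0,0, 2,232,-80,0,0,0,0, 2,232,-80,0,0,0,0, 2,232,-80,0,0,0,0, 2,232,-80,0,0,0,0]'
python3 - <<'E'
from h import *
np.set_printoptions(precision=4,suppress=True)
a=bot.camera("side");b=bot.camera("top");o=bot.get_obs();p=o["eef_pos"];print(p,o["tool_rot"],o["joint_pos"],o["ft_force"],o["ft_torque"],o["grip_width"])
def aty(n,uv,y):
    o,d=ray(n,uv); return o+d*(y-o[1])/d[1]
for t in("mallet","mallet_grip","mallet_head"): print(t,[(r["uv"],r["confidence"],aty("side",r["uv"],p[1])-p) for r in bot.spot_point("side",t)])
c=np.hstack([cv2.resize(b[170:320,180:330],(400,400),interpolation=cv2.INTER_CUBIC),cv2.resize(a[110:230,200:320],(400,400),interpolation=cv2.INTER_CUBIC)])
cv2.imwrite("pics/s6.png",c)
E
```

```text
clock: 9.78
eef_pos: [0.5601, 0.0298, 0.2376]
tool_rot: [-0.014, 0.995, 0.0, 0.097]
ft_force: [0.4, -0.2, -2.9]
grip_width: 0.0271
grasp_force: 59.6
clock: 10.45
eef_pos: [0.5641, 0.2607, 0.1561]
tool_rot: [-0.013, 0.995, -0.001, 0.097]
ft_force: [0.9, -1.0, -2.4]
grip_width: 0.027
grasp_force: 60.3
[0.565  0.259  0.1581] [-0.0113  0.9951 -0.0004  0.0982] [ 0.4693  0.4092 -0.0303  0.9547 -0.0873  0.4387] [-0.6841 -0.7802 -2.359 ] [0.0497 0.1819 0.0372] 0.02704127086705513
mallet [([310.4, 278.2], 0.87, array([ 0.1929, -0.    , -0.5481]))]
mallet_grip [([336.1, 280.7], 0.87, array([ 0.3028, -0.    , -0.5683])), ([256.9, 164.8], 0.67, array([-0.0056, -0.    , -0.0167]))]
mallet_head [([244.9, 161.4], 0.96, array([-0.0479, -0.    , -0.0015])), ([354.3, 283.3], 0.62, array([ 0.3818, -0.    , -0.5874]))]
```

View pics/s6.png

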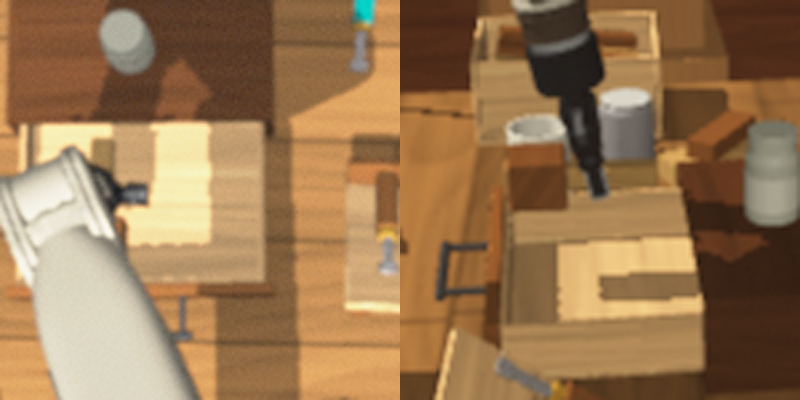

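The mallet hangs level inside the drawer's outline, with its head near px (254,163) behind the front board. Now I lower it.

```bash
python3 -m inch '[0,0,-30,0,0,0,0, 0,0,-55,0,0,0,0, 0,0,-75,0,0,0,0, 0,0,-85,0,0,0,0, 0,0,-90,0,0,0,0, 0,0,-92,0,0,0,0, 0,0,-92,0,0,0,0]'
python3 -m inch '[0,0,-1,0,0,0,0, 0,0,-3,0,0,0,0, 0,0,-4,0,0,0,0, 0,0,-4,0,0,0,0]'
```

```text
clock: 11.28
eef_pos: [0.5655, 0.2602, 0.0684]
tool_rot: [-0.012, 0.995, 0.001, 0.1]
ft_force: [-0.4, -0.3, -2.8]
grip_width: 0.0273
grasp_force: 60.3
clock: 11.62
eef_pos: [0.5648, 0.2605, 0.0639]
tool_rot: [-0.012, 0.995, 0.001, 0.1]
ft_force: [-0.7, 0.1, -3.3]
grip_width: 0.0273
grasp_force: 60.3
```

```bash
python3 -m inch '[0,0,-1,0,0,0,0, 0,0,-2,0,0,0,0, 0,0,-3,0,0,0,0, 0,0,-3,0,0,0,0]'
python3 -m inch '[0,0,-1,0,0,0,0, 0,0,-2,0,0,0,0, 0,0,-2,0,0,0,0]'
python3 -c "
from h import *;o=bot.get_obs();print(o['ft_force'],o['ft_torque'],o['eef_pos'])"
```

```text
clock: 11.95
eef_pos: [0.5644, 0.2603, 0.0602]
tool_rot: [-0.012, 0.995, 0.001, 0.099]
ft_force: [-1.0, -0.8, -2.4]
grip_width: 0.0275
grasp_force: 60.3
clock: 12.2
eef_pos: [0.5645, 0.2603, 0.0582]
tool_rot: [-0.012, 0.995, 0.001, 0.099]
ft_force: [-0.1, -0.2, -3.2]
grip_width: 0.0272
grasp_force: 60.3
[-0.05437052 -0.24236957 -3.20760341] [-0.01753707  0.19910821  0.00420409] [0.56446773 0.2602543  0.05818258]
```

```bash
python3 -m inch '[0,0,-1,0,0,0,0, 0,0,-2,0,0,0,0, 0,0,-2,0,0,0,0]'; python3 -m inch '[0,0,-1,0,0,0,0, 0,0,-1,0,0,0,0]';  python3 -m inch '[0,0,-1,0,0,0,0, 0,0,-1,0,0,0,0]'
```

```text
clock: 12.45
eef_pos: [0.5645, 0.2602, 0.0562]
tool_rot: [-0.012, 0.995, 0.001, 0.099]
ft_force: [-0.7, 0.3, -3.3]
grip_width: 0.0271
grasp_force: 60.3
clock: 12.62
eef_pos: [0.5645, 0.2603, 0.0553]
tool_rot: [-0.012, 0.995, 0.001, 0.099]
ft_force: [-0.4, 0.4, -2.4]
grip_width: 0.0274
grasp_force: 60.3
clock: 12.78
eef_pos: [0.5648, 0.2604, 0.0548]
tool_rot: [-0.012, 0.995, 0.001, 0.1]
ft_force: [-0.0, 0.6, -0.5]
grip_width: 0.027
grasp_force: 60.8
```

```bash
python3 -m inch '[0,0,-1,0,0,0,0, 0,0,-1,0,0,0,0]'; python3 -c "
from h import *;o=bot.get_obs();print(o['ft_force'],o['ft_torque'],o['eef_pos'])"
```

```text
clock: 12.95
eef_pos: [0.5654, 0.2604, 0.0548]
tool_rot: [-0.012, 0.995, 0.001, 0.1]
ft_force: [-1.3, -1.1, 4.8]
grip_width: 0.0276
grasp_force: 61.3
[-1.26573401 -1.1471611   4.83245173] [-0.29076992  0.39990015 -0.01449087] [0.56541806 0.26041936 0.05477089]
```

```bash
python3 -m inch '[0,0,0,0,0,0,45, 0,0,0,0,0,0,60, 0,0,0,0,0,0,60, 0,0,0,0,0,0,60]'
python3 -m inch '[-4,0,20,0,0,0,60, -10,0,50,0,0,0,60, -16,0,90,0,0,0,60, -20,0,130,0,0,0,60, -20,-20,170,0,0.22,0,60, -20,-60,200,0,0.42,0,60, -20,-100,200,0,0.42,-0.045,60, -20,-120,200,0,0.42,-0.045,60]'
python3 - <<'E'
from h import *
np.set_printoptions(precision=4,suppress=True)
a=bot.camera("side");b=bot.camera("top");o=bot.get_obs();print(o["eef_pos"],o["tool_rot"])
for n in ("side","top"):
  for t in ("gouge","gouge_grip","mallet","mallet_head"): print(n,t,[(np.round(r["uv"],1).tolist(),r["confidence"]) for r in bot.spot_point(n,t)])
c=np.hstack([cv2.resize(b[170:320,180:330],(400,400),interpolation=cv2.INTER_CUBIC),cv2.resize(a[130:280,200:350],(400,400),interpolation=cv2.INTER_CUBIC)])
cv2.imwrite("pics/s7.png",c)
E
```

```text
clock: 13.28
eef_pos: [0.5646, 0.2604, 0.0534]
tool_rot: [-0.012, 0.995, 0.001, 0.099]
ft_force: [-0.6, 0.3, -0.3]
grip_width: 0.0511
grasp_force: 0.0
clock: 13.95
eef_pos: [0.5457, 0.1407, 0.2575]
tool_rot: [0.009, 0.994, 0.002, -0.109]
ft_force: [0.9, 0.3, -0.8]
grip_width: 0.0516
grasp_force: 0.0
[0.5473 0.1343 0.2528] [ 0.0152  0.9936  0.0001 -0.1117]
side gouge [([273.5, 244.6], 0.96), ([374.5, 246.8], 0.73)]
side gouge_grip [([257.5, 234.5], 0.68), ([351.6, 244.6], 0.6)]
side mallet [([280.8, 191.9], 0.73), ([310.4, 282.1], 0.68)]
side mallet_head [([247.2, 186.6], 0.83), ([289.7, 272.7], 0.71), ([353.8, 282.7], 0.67), ([213.3, 186.4], 0.24)]
top gouge [([323.7, 239.3], 0.55), ([318.6, 154.2], 0.52)]
top gouge_grip [([315.7, 170.1], 0.77), ([320.5, 252.3], 0.7)]
top mallet [([362.4, 212.7], 0.79), ([223.5, 226.2], 0.58)]
top mallet_head [([381.1, 179.5], 0.67), ([222.3, 261.4], 0.59)]
```

View pics/s7.png

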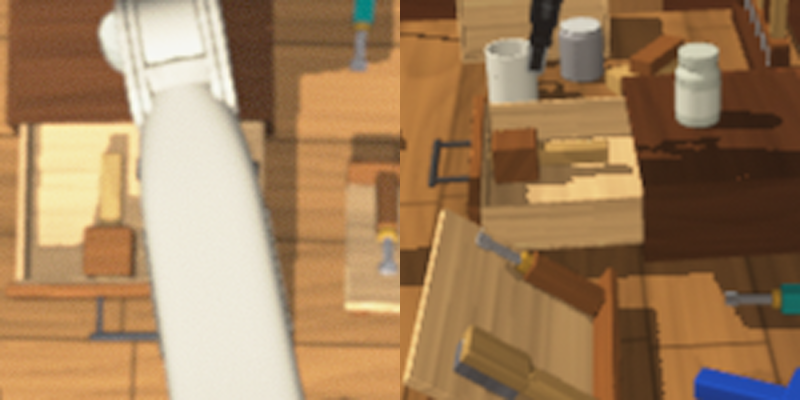

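The mallet lies flat in the drawer (top ≈(221,258)), and the gouge is untouched on the rest. On to the gouge.

```bash
python3 -m inch '[52,-232,-60,0,0.2,0,60, 52,-232,-60,0,0.2,0,60, 52,-232,-60,0,0.2,0,60, 52,-232,-60,0,0.2,0,60, 52,-232,-60,0,0.2,0,60, 52,-232,-60,0,0.2,0,60, 52,-232,-60,0,0.2,0,60, 52,-232,-60,0,0.2,0,60]'
python3 -m inch '[0,0,-25,0,0,0,60, 0,0,-46,0,0,0,60, 0,0,-46,0,0,0,60, 0,0,-46,0,0,0,60]'
python3 - <<'E'
from h import *
from scipy.spatial.transform import Rotation as R
np.set_printoptions(precision=4,suppress=True)
o=bot.get_obs();M=R.from_quat(o["tool_rot"]).as_matrix();print(o["eef_pos"],M[:,2],M[:,1],o["joint_pos"])
a=bot.camera("side");b=bot.camera("top")
c=np.hstack([cv2.resize(b[200:290,290:380],(400,400),interpolation=cv2.INTER_CUBIC),cv2.resize(a[190:280,210:300],(400,400),interpolation=cv2.INTER_CUBIC)])
cv2.imwrite("pics/s8.png",c)
E
```

```text
clock: 15.12
eef_pos: [0.5963, -0.093, 0.1923]
tool_rot: [0.012, 0.978, 0.0, -0.21]
ft_force: [-0.5, 0.5, -0.7]
grip_width: 0.0515
grasp_force: 0.0
clock: 15.45
eef_pos: [0.5958, -0.0896, 0.1475]
tool_rot: [0.009, 0.978, -0.0, -0.21]
ft_force: [-0.4, -0.8, -0.8]
grip_width: 0.0511
grasp_force: 0.0
[ 0.5958 -0.0896  0.1475] [-0.4109  0.0035 -0.9117] [ 0.0181  0.9998 -0.0043] [-0.1266  0.8574  0.6654  1.7996 -0.0484 -0.0973]
```

View pics/s8.png

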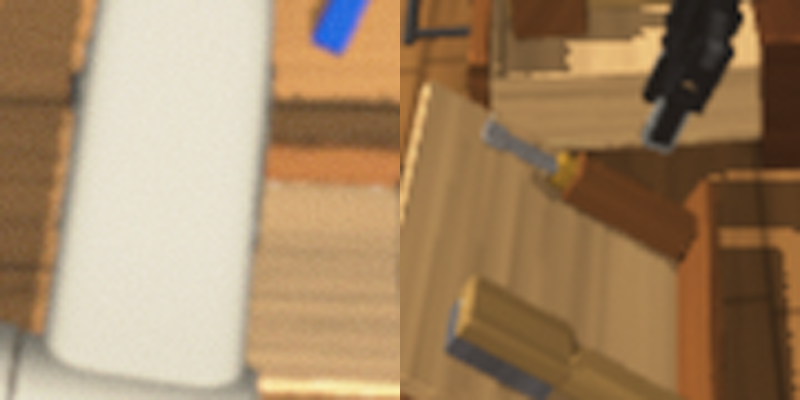

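The hand is poised above the gouge handle, whose middle is near side px (259,234). Picture views are used up, so I check the rest numerically.

```bash
python3 - <<'E'
from h import *
for y in(-.092,-.098): print(proj("side",[.5635,y,.0717]),proj("top",[.5635,y,.0717]))
m=[r for r in bot.silhouettes("side","gouge")]
for r in m: 
    ys,xs=np.nonzero(r["mask"]);print(r["confidence"],r["uv"],[(c,ys[xs==c].min(),ys[xs==c].max()) for c in range(xs.min(),xs.max()+1,4) if (xs==c).any()])
print([(r["uv"],r["confidence"]) for r in bot.spot_point("side","gouge_grip")])
E
```

```text
[259.22208974 233.93709027] [323.46089064 247.60115135]
[259.22673142 235.02736184] [325.22318112 247.63474413]
0.79 [258.5, 230.6] [(228, np.int64(218), np.int64(220)), (232, np.int64(218), np.int64(222)), (236, np.int64(221), np.int64(224)), (240, np.int64(223), np.int64(226)), (244, np.int64(225), np.int64(230)), (248, np.int64(225), np.int64(235)), (252, np.int64(225), np.int64(238)), (256, np.int64(227), np.int64(240)), (260, np.int64(229), np.int64(242)), (264, np.int64(231), np.int64(244)), (268, np.int64(233), np.int64(247)), (272, np.int64(235), np.int64(246)), (276, np.int64(239), np.int64(240))]
0.73 [353.9, 241.4] [(323, np.int64(240), np.int64(242)), (327, np.int64(240), np.int64(242)), (331, np.int64(240), np.int64(243)), (335, np.int64(240), np.int64(243)), (339, np.int64(238), np.int64(245)), (343, np.int64(236), np.int64(247)), (347, np.int64(235), np.int64(247)), (351, np.int64(235), np.int64(247)), (355, np.int64(235), np.int64(246)), (359, np.int64(236), np.int64(246)), (363, np.int64(236), np.int64(246)), (367, np.int64(236), np.int64(246)), (371, np.int64(237), np.int64(245))]
[([352.1, 242.4], 0.97), ([258.2, 237.4], 0.75), ([214.3, 188.8], 0.6)]
```

```bash
python3 -m inch '[-6,-8,-15,0,0,0,60, -12,-8,-30,0,0,0,60, -18,-8,-45,0,0,0,60, -23,-8,-57,0,0,0,60, -26,-8,-64,0,0,0,60, -26,-8,-64,0,0,0,60]'
python3 -c "
from h import *;o=bot.get_obs();print(o['ft_force'],o['ft_torque'],o['eef_pos'])"
```

```text
clock: 16.15
eef_pos: [0.5698, -0.0995, 0.083]
tool_rot: [0.011, 0.978, -0.0, -0.21]
ft_force: [-0.0, -0.4, -0.0]
grip_width: 0.0512
grasp_force: 0.0
[-0.02019862 -0.37901688 -0.0110305 ] [-0.01535582 -0.40436818  0.01647774] [ 0.56976931 -0.09951437  0.08302786]
```

```bash
python3 -m inch '[-1,0,-3,0,0,0,60, -1,0,-3,0,0,0,0, -1,0,-3,0,0,0,0, -1,0,-3,0,0,0,0, -1,0,-3,0,0,0,0, -1,0,-3,0,0,0,0]'
python3 -m inch '[0,0,10,0,0,0,0, 4,0,25,0,0,0,0, 4,0,50,0,0,0,0, 4,0,80,0,0,0,0, 4,0,115,0,0,0,0, 4,0,140,0,0,0,0, 4,0,140,0,0,0,0]'
python3 - <<'E'
from h import *
np.set_printoptions(precision=4,suppress=True)
def aty(n,uv,y):
    o,d=ray(n,uv); return o+d*(y-o[1])/d[1]
a=bot.camera("side");o=bot.get_obs();p=o["eef_pos"];print(p,o["tool_rot"],o["ft_force"],o["ft_torque"],o["grip_width"])
for t in("gouge","gouge_grip"): print(t,[(r["uv"],r["confidence"],aty("side",r["uv"],p[1])-p) for r in bot.spot_point("side",t)])
for r in bot.silhouettes("side","gouge")[:2]:
    ys,xs=np.nonzero(r["mask"]);print(r["confidence"],r["uv"]);v=cv2.fitLine(np.column_stack([xs,ys]).astype(np.float32),cv2.DIST_L2,0,.01,.01).ravel()
    q=[aty("side",v[2:]+s*v[:2],p[1]) for s in(-15,15)];d=q[1]-q[0];print("pitch",np.degrees(np.arctan2(-d[2],d[0])),xs.min(),xs.max(),ys.min(),ys.max())
E
```

```text
clock: 16.65
eef_pos: [0.5706, -0.0994, 0.0817]
tool_rot: [0.011, 0.978, -0.0, -0.208]
ft_force: [2.8, 0.4, 5.7]
grip_width: 0.0268
grasp_force: 61.4
clock: 17.23
eef_pos: [0.5752, -0.1003, 0.2267]
tool_rot: [0.011, 0.979, -0.001, -0.204]
ft_force: [-0.4, -0.1, 0.1]
grip_width: 0.0268
grasp_force: 60.7
[ 0.575  -0.1002  0.2237] [ 0.0109  0.9786 -0.0009 -0.2056] [ 0.9097  0.9806 -2.0247] [-0.0034 -0.5766  0.0091] 0.02690690162816253
gouge [([272.5, 204.7], 0.88, array([ 0.0319,  0.    , -0.0483])), ([375.1, 247.1], 0.68, array([ 0.3441,  0.    , -0.2144]))]
gouge_grip [([257.2, 193.8], 0.87, array([-0.0104,  0.    , -0.0107])), ([350.8, 240.1], 0.78, array([ 0.2668,  0.    , -0.1841])), ([233.7, 203.1], 0.32, array([-0.079 ,  0.    , -0.0376]))]
0.75 [250.8, 190.2]
pitch 35.275821220452976 225 276 173 206
0.69 [353.0, 243.3]
pitch 2.623984317483914 322 372 236 247
```

```bash
python3 -m inch '[-5,252,15,0,-0.61,0.045,0, -5,252,15,0,-0.61,0.045,0, -5,252,15,0,-0.61,0.045,0, -5,252,15,0,-0.61,0.045,0, -5,252,15,0,-0.61,0.045,0, -5,252,15,0,-0.61,0.045,0, -5,252,15,0,-0.61,0.045,0, -5,252,15,0,-0.61,0.045,0]'
python3 -m inch '[0,0,-40,0,0,0,0, 0,0,-80,0,0,0,0, 0,0,-110,0,0,0,0, 0,0,-110,0,0,0,0, 0,0,-110,0,0,0,0]'
python3 - <<'E'
from h import *
np.set_printoptions(precision=4,suppress=True)
def aty(n,uv,y):
    o,d=ray(n,uv); return o+d*(y-o[1])/d[1]
a=bot.camera("side");bot.camera("top");o=bot.get_obs();p=o["eef_pos"];print(p,o["tool_rot"],o["ft_force"],o["ft_torque"],o["grip_width"])
for t in("gouge","gouge_grip"): print(t,[(r["uv"],r["confidence"],aty("side",r["uv"],p[1])-p) for r in bot.spot_point("side",t)])
for r in bot.silhouettes("side","gouge")[:2]:
    ys,xs=np.nonzero(r["mask"]);print(r["confidence"],r["uv"]);v=cv2.fitLine(np.column_stack([xs,ys]).astype(np.float32),cv2.DIST_L2,0,.01,.01).ravel()
    q=[aty("side",v[2:]+s*v[:2],p[1]) for s in(-15,15)];d=q[1]-q[0];print("pitch",np.degrees(np.arctan2(-d[2],d[0])),xs.min(),xs.max(),ys.min(),ys.max(), aty("side",[xs.min(),ys[xs==xs.min()].mean()],p[1]),aty("side",[xs.max(),ys[xs==xs.max()].mean()],p[1]))
E
```

```text
clock: 18.1
eef_pos: [0.5663, 0.1547, 0.2336]
tool_rot: [-0.014, 0.996, -0.002, 0.092]
ft_force: [-0.0, -0.4, -0.9]
grip_width: 0.0272
grasp_force: 60.5
clock: 18.52
eef_pos: [0.5671, 0.1504, 0.1226]
tool_rot: [-0.011, 0.996, -0.003, 0.091]
ft_force: [0.1, 1.0, -0.8]
grip_width: 0.0271
grasp_force: 60.5
[0.5706 0.1518 0.1272] [-0.0106  0.9954 -0.0014  0.0957] [ 0.425   0.9702 -0.9856] [-0.0372  0.2042  0.0194] 0.02722599915616968
gouge [([272.3, 188.8], 0.77, array([ 0.0399,  0.    , -0.0304])), ([375.0, 247.7], 0.6, array([ 0.4202,  0.    , -0.2993])), ([270.1, 289.3], 0.29, array([ 0.0161, -0.    , -0.4766]))]
gouge_grip [([354.6, 243.4], 0.8, array([ 0.341 ,  0.    , -0.2752])), ([256.4, 189.6], 0.57, array([-0.0151,  0.    , -0.0309])), ([261.9, 188.3], 0.2, array([ 0.0041,  0.    , -0.0268]))]
0.64 [357.2, 241.8]
pitch 3.4075702626334774 321 372 236 247 [ 0.7843  0.1518 -0.1258] [ 0.9773  0.1518 -0.1453]
```

```bash
python3 -m inch '[12,0,0,0,0,0,0, 12,0,-20,0,0,0,0, 12,0,-40,0,0,0,0, 12,0,-55,0,0,0,0, 12,0,-62,0,0,0,0, 12,0,-65,0,0,0,0, 12,0,-65,0,0,0,0]'
python3 -m inch '[0,0,-1,0,0,0,0, 0,0,-2,0,0,0,0, 0,0,-3,0,0,0,0, 0,0,-3,0,0,0,0]'
python3 -m inch '[0,0,-1,0,0,0,0, 0,0,-2,0,0,0,0, 0,0,-2,0,0,0,0]'
```

```text
clock: 19.35
eef_pos: [0.5811, 0.1524, 0.061]
tool_rot: [-0.011, 0.995, -0.001, 0.095]
ft_force: [-0.1, -0.1, -1.7]
grip_width: 0.027
grasp_force: 60.6
clock: 19.68
eef_pos: [0.581, 0.1524, 0.0581]
tool_rot: [-0.011, 0.995, -0.001, 0.095]
ft_force: [-0.0, 0.5, -1.9]
grip_width: 0.0267
grasp_force: 60.6
clock: 19.93
eef_pos: [0.5805, 0.1523, 0.0553]
tool_rot: [-0.011, 0.995, -0.002, 0.094]
ft_force: [0.4, 0.3, -1.5]
grip_width: 0.0266
grasp_force: 60.6
```

```bash
python3 -m inch '[0,0,-1,0,0,0,0, 0,0,-1,0,0,0,0, 0,0,-1,0,0,0,0]'; python3 -m inch '[0,0,-1,0,0,0,0, 0,0,-1,0,0,0,0, 0,0,-1,0,0,0,0]';python3 -m inch '[0,0,-1,0,0,0,0, 0,0,-1,0,0,0,0, 0,0,-1,0,0,0,0]'
```

```text
clock: 20.18
eef_pos: [0.5806, 0.1524, 0.0544]
tool_rot: [-0.011, 0.995, -0.002, 0.094]
ft_force: [0.3, -0.7, -1.7]
grip_width: 0.0267
grasp_force: 60.6
clock: 20.43
eef_pos: [0.5806, 0.1523, 0.0534]
tool_rot: [-0.011, 0.995, -0.002, 0.094]
ft_force: [-0.1, -0.4, -2.1]
grip_width: 0.027
grasp_force: 60.6
clock: 20.68
eef_pos: [0.5806, 0.1523, 0.0524]
tool_rot: [-0.011, 0.995, -0.002, 0.094]
ft_force: [1.5, 0.3, -1.3]
grip_width: 0.027
grasp_force: 60.6
```

```bash
python3 -m inch '[0,0,-1,0,0,0,0, 0,0,-1,0,0,0,0, 0,0,-1,0,0,0,0]'; python3 -m inch '[0,0,-1,0,0,0,0, 0,0,-1,0,0,0,0, 0,0,-1,0,0,0,0]'
```

```text
clock: 20.93
eef_pos: [0.5812, 0.1524, 0.0521]
tool_rot: [-0.011, 0.995, -0.001, 0.095]
ft_force: [-0.1, -0.0, 1.5]
grip_width: 0.0269
grasp_force: 60.9
clock: 21.18
eef_pos: [0.582, 0.1524, 0.0521]
tool_rot: [-0.011, 0.995, -0.001, 0.096]
ft_force: [0.2, -0.9, 6.2]
grip_width: 0.0269
grasp_force: 61.6
```

```bash
python3 -c "
from h import *;o=bot.get_obs();print(o['ft_force'],o['ft_torque'],o['eef_pos'])"
```

```text
[ 0.20826136 -0.92308867  6.19964194] [-0.12163924  0.1845167  -0.07344222] [0.58202129 0.1524274  0.05206482]
```

```bash
python3 -m inch '[0,0,0,0,0,0,45, 0,0,0,0,0,0,60, 0,0,0,0,0,0,60, 0,0,0,0,0,0,60]'
python3 -m inch '[-4,0,20,0,0,0,60, -10,0,50,0,0,0,60, -20,0,85,0,0,0,60, -30,0,120,0,0,0,60, -60,20,140,0,0.1,0,30, -100,40,150,0,0.19,0,0, -140,58,150,0,0.19,0,0, -180,58,150,0,0.19,0,0]'
python3 -m inch '[-30,0,0,0,0,0,0, -30,0,0,0,0,0,0, -30,0,0,0,0,0,0]'
python3 - <<'E'
from h import *
np.set_printoptions(precision=4,suppress=True)
a=bot.camera("side");bot.camera("top");o=bot.get_obs();print(o["eef_pos"],o["tool_rot"],o["ft_force"])
for n in("side","top"):
  for t in("gouge","gouge_grip","mallet","mallet_head","drawer_handle"): print(n,t,[(np.round(r["uv"],1).tolist(),round(r["confidence"],2)) for r in bot.spot_point(n,t)])
for r in bot.silhouettes("side","gouge"):
    ys,xs=np.nonzero(r["mask"]);print(r["confidence"],r["uv"],xs.min(),xs.max(),ys.min(),ys.max())
P=lambda p:(proj("side",p).round(1),proj("top",p).round(1))
print("exp gbutt",P([.637,.152,.026]),"ggrip",P([.577,.152,.04]),"tip",P([.477,.152,.035]),"handle",P([.3995,.211,.072]))
E
```

```text
clock: 21.52
eef_pos: [0.5804, 0.1523, 0.0501]
tool_rot: [-0.011, 0.995, -0.002, 0.094]
ft_force: [-0.6, 0.0, -0.4]
grip_width: 0.0512
grasp_force: 0.0
clock: 22.18
eef_pos: [0.4058, 0.2127, 0.2012]
tool_rot: [-0.012, 1.0, 0.001, 0.001]
ft_force: [-0.2, 0.5, 1.0]
grip_width: 0.0028
grasp_force: 0.0
clock: 22.43
eef_pos: [0.3733, 0.2102, 0.2006]
tool_rot: [-0.013, 1.0, -0.001, -0.0]
ft_force: [0.9, -0.2, 1.2]
grip_width: 0.0001
grasp_force: 0.0
[0.3756 0.2105 0.2008] [-0.0116  0.9999 -0.0001  0.0003] [-0.4013  0.9838 -0.0833]
side gouge [([376.1, 244.5], 0.79), ([276.4, 204.0], 0.75)]
side gouge_grip [([352.9, 242.1], 0.76), ([266.0, 204.0], 0.69)]
side mallet [([279.4, 190.5], 0.87), ([310.8, 282.6], 0.61)]
side mallet_head [([244.7, 187.4], 0.85), ([353.5, 284.1], 0.64)]
side drawer_handle []
top gouge [([319.5, 151.7], 0.86), ([253.5, 229.3], 0.81)]
top gouge_grip [([250.9, 243.2], 0.73), ([315.9, 169.6], 0.52)]
top mallet [([351.9, 228.1], 0.63), ([362.6, 214.0], 0.57), ([225.8, 226.3], 0.56), ([235.2, 220.8], 0.5)]
top mallet_head [([378.5, 179.7], 0.86), ([353.5, 230.5], 0.65), ([219.1, 261.0], 0.58)]
top drawer_handle [([231.0, 300.0], 0.67)]
0.74 [354.8, 240.6] 322 372 236 247
0.47 [265.9, 201.6] 236 279 199 205
exp gbutt (array([280.5, 206.2]), array([253.4, 227.4])) ggrip (array([263.3, 203.5]), array([252.6, 243.7])) tip (array([235. , 205.9]), array([251.7, 272.6])) handle (array([213.3, 189.8]), array([232.6, 294.5]))
```

```bash
python3 -m inch '[-15,0,-40,0,0,0,0, -15,0,-80,0,0,0,0, -15,0,-115,0,0,0,0, -15,0,-125,0,0,0,0, -15,0,-125,0,0,0,0, -10,0,-125,0,0,0,0, -4,0,-125,0,0,0,0, 2,0,-125,0,0,0,0]'
python3 -m inch '[6,0,0,0,0,0,0, 13,0,0,0,0,0,0, 21,0,0,0,0,0,0, 30,1,0,0,0,0,0, 40,1,0,0,0,0,0, 50,1,0,0,0,0,0, 60,1,0,0,0,0,0, 70,2,0,0,0,0,0]'
python3 -m inch '[10,0,0,0,0,0,0, 20,0,0,0,0,0,0, 30,1,0,0,0,0,0, 40,1,0,0,0,0,0, 50,1,0,0,0,0,0, 60,1,0,0,0,0,0, 70,2,0,0,0,0,0, 80,2,0,0,0,0,0]'
```

```text
clock: 23.75
eef_pos: [0.379, 0.211, 0.0771]
tool_rot: [-0.012, 1.0, 0.0, 0.001]
ft_force: [-0.2, 0.5, 0.1]
grip_width: 0.0001
grasp_force: 0.0
clock: 24.42
eef_pos: [0.4478, 0.2118, 0.0753]
tool_rot: [-0.011, 1.0, -0.001, -0.001]
ft_force: [-1.6, -1.0, 1.9]
grip_width: 0.0003
grasp_force: 1.3
clock: 25.08
eef_pos: [0.5276, 0.2139, 0.0752]
tool_rot: [-0.012, 1.0, -0.001, -0.001]
ft_force: [-2.6, 1.6, 1.6]
grip_width: -0.0004
grasp_force: 1.3
```

```bash
python3 -m inch '[8,0,0,0,0,0,0, 15,0,0,0,0,0,0, 21,1,0,0,0,0,0, 26,1,0,0,0,0,0, 30,1,0,0,0,0,0, 32,1,0,0,0,0,0]'
python3 -m inch '[3,0,0,0,0,0,0, 6,0,0,0,0,0,0, 8,0,0,0,0,0,0, 9,0,0,0,0,0,0, 9,0,0,0,0,0,0]'
```

```text
clock: 25.58
eef_pos: [0.5591, 0.2149, 0.0752]
tool_rot: [-0.011, 1.0, -0.001, -0.001]
ft_force: [-1.6, 0.0, -0.1]
grip_width: 0.0003
grasp_force: 1.0
clock: 26.0
eef_pos: [0.568, 0.2151, 0.0754]
tool_rot: [-0.011, 1.0, -0.001, -0.0]
ft_force: [-1.7, 0.1, -0.4]
grip_width: -0.0
grasp_force: 0.5
```

```bash
python3 -m inch '[2,0,0,0,0,0,0, 4,0,0,0,0,0,0, 6,0,0,0,0,0,0, 6,0,0,0,0,0,0]'; python3 -m inch '[2,0,0,0,0,0,0, 4,0,0,0,0,0,0, 4,0,0,0,0,0,0]'; python3 -m inch '[2,0,0,0,0,0,0, 4,0,0,0,0,0,0, 4,0,0,0,0,0,0]'
```

```text
clock: 26.33
eef_pos: [0.5744, 0.2152, 0.0756]
tool_rot: [-0.012, 1.0, -0.0, -0.0]
ft_force: [-0.9, -0.0, -1.2]
grip_width: -0.0001
grasp_force: 0.5
clock: 26.58
eef_pos: [0.5785, 0.2152, 0.0757]
tool_rot: [-0.011, 1.0, -0.0, 0.0]
ft_force: [-1.3, 1.0, -0.6]
grip_width: 0.0002
grasp_force: 0.4
clock: 26.83
eef_pos: [0.5817, 0.2153, 0.0756]
tool_rot: [-0.012, 1.0, -0.0, -0.001]
ft_force: [-3.4, 0.9, 2.0]
grip_width: 0.0001
grasp_force: 1.7
```

```bash
python3 -m inch '[2,0,0,0,0,0,0, 4,0,0,0,0,0,0, 4,0,0,0,0,0,0]'; python3 -m inch '[2,0,0,0,0,0,0, 4,0,0,0,0,0,0, 4,0,0,0,0,0,0]'
```

```text
clock: 27.08
eef_pos: [0.5819, 0.2153, 0.0755]
tool_rot: [-0.012, 1.0, -0.0, -0.004]
ft_force: [-13.9, 1.1, 7.8]
grip_width: -0.0001
grasp_force: 6.4
clock: 27.33
eef_pos: [0.5821, 0.2152, 0.0755]
tool_rot: [-0.013, 1.0, -0.0, -0.008]
ft_force: [-22.5, 0.1, 14.7]
grip_width: 0.0002
grasp_force: 11.3
```

The drawer is at a hard stop. I back off, clear, and check.

```bash
python3 -m inch '[-12,0,0,0,0,0,0, -30,0,0,0,0,0,0, -60,0,20,0,0,0,0, -90,0,60,0,0,0,0, -120,0,110,0,0,0,0, -160,0,150,0,0,0,0, -200,0,150,0,0,0,0, -200,0,150,0,0,0,0]'
python3 - <<'E'
from h import *
np.set_printoptions(precision=4,suppress=True)
a=bot.camera("side");b=bot.camera("top");o=bot.get_obs();print(o["eef_pos"],o["ft_force"])
a0=cv2.imread("pics/side0.png");b0=cv2.imread("pics/top0.png")
for n in("side","top"):
  for t in("drawer_handle","gouge","mallet","brush","glue","mug","plaques"): print(n,t,[(np.round(r["uv"],1).tolist(),round(r["confidence"],2)) for r in bot.spot_point(n,t)])
# shift of handle patch vs start in side view
t=a0[172:205,262:284];r=cv2.matchTemplate(a[160:215,245:300],t,cv2.TM_CCOEFF_NORMED);print(cv2.minMaxLoc(r),"zero=(17,12)")
for nm,x0,y0,im0,im in [("brush",372,232,b0,b),("glue s",300,145,a0,a),("mug s",230,142,a0,a),("turq",310,150,b0,b),("blue",358,164,b0,b),("plq",440,275,b0,b)]:
    w=32;t=im0[y0:y0+w,x0:x0+w];r=cv2.minMaxLoc(cv2.matchTemplate(im[y0-8:y0+w+8,x0-8:x0+w+8],t,cv2.TM_CCOEFF_NORMED));print(nm,round(r[1],2),r[3],"zero=(8,8)")
E
```

```text
clock: 28.0
eef_pos: [0.3897, 0.2153, 0.2286]
tool_rot: [-0.011, 1.0, 0.001, 0.002]
ft_force: [-0.5, -0.0, -0.3]
grip_width: -0.0001
grasp_force: 0.0
[0.3885 0.2154 0.2289] [ 0.1665  0.8034 -0.0442]
side drawer_handle [([269.9, 183.9], 0.95)]
side gouge [([375.3, 245.9], 0.8)]
side mallet [([311.0, 279.6], 0.78)]
side brush [([269.0, 290.0], 0.57), ([271.5, 183.7], 0.39)]
side glue [([308.6, 173.7], 0.67), ([290.1, 275.2], 0.44)]
side mug [([242.0, 169.4], 0.6)]
side plaques [([193.8, 373.9], 0.61)]
top drawer_handle [([232.5, 240.2], 0.72)]
top gouge [([319.7, 154.6], 0.68), ([353.8, 227.8], 0.64)]
top mallet [([363.7, 211.9], 0.67)]
top brush [([384.9, 241.9], 0.97), ([136.0, 268.9], 0.47)]
top glue [([228.5, 188.7], 0.57)]
top mug [([134.8, 268.8], 0.87)]
top plaques []
(-0.4140692353248596, 0.6241166591644287, (9, 3), (18, 12)) zero=(17,12)
brush 0.99 (8, 8) zero=(8,8)
glue s 0.96 (8, 8) zero=(8,8)
mug s 1.0 (8, 8) zero=(8,8)
turq 0.99 (8, 8) zero=(8,8)
blue 1.0 (8, 8) zero=(8,8)
plq 1.0 (8, 8) zero=(8,8)
```

```bash
python3 -c "
from workcell import bot;print(bot.job_done())"
```

```text
the job is handed in; nothing more can be done
None
```

The mallet and gouge are both lying flat in the drawer, which is pushed fully home; the brush and everything else on the bench match the first pictures, and I handed the job in at about 28 s.

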